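# Clamp a carton in the coding jig by its recessed thumbwheel

### The arm

A 6-joint arm with a two-finger parallel gripper is mounted at the origin on the work surface. World frame = base frame: x ahead of the robot, y to its left, z up, the work surface at z = 0. Lengths are in m, angles in rad, forces in N, time in s.
With the tool pointing down it reaches from about 0.425 to 0.95 m from the base axis. Payload 14.7 kg.
Tool frame: the origin (TCP) lies midway between the tips of the shut fingers; the grasp point (between the pads) lies 19 mm behind it (grip_depth is the y of the grasp point in the tool frame, in m); y points along the fingers, x is the direction in which the jaws open and shut, and the axes are right-handed (so a half turn about y gives the same grasp; the last joint's range is limited). The gripper opens to 85 mm and grips with 20 to 120 N. Pads are 22 mm wide; open, the fingers measure 114 mm over their backs; the gripper's body (76 mm by 85 mm) begins 54 mm behind the grasp point. The pads swing forward as they close: fully open they stand 13 mm farther back than shut.
Start: joints at [-1.264, 0.48, 1.596, -0, 1.065, -0.047], TCP at [0.225, -0.61, 0.202] pointing down, gripper open.
Joint ranges: [-2.75, 2.75], [-0.82, 2.05], [0.23, 2.67], [-1.56, 4.7], [0.09, 2.69], [-2.92, 2.92]. Speed limits (rad/s): [1.89, 1.89, 2.39, 3.01, 3.01, 3.01].

### API

Orientations are given as a unit quaternion [w, x, y, z].
In Python, from plant import sense, get_image, close_job, grip_depth gives the robot as it stands.
- The arm moves only by the tool carry_out, never from a script. Its argument "deltas" is a list that holds one entry, the list of rows, each a list of 5 numbers: the shift along the tool's x, y, z normalised to -1 to 1, where 1 is 2 cm, then the turn about the tool's y normalised to -1 to 1, where 1 is 90 degrees, then the gripper's target within -1 to 1 (shut at 1, half-way at 0, fully open at -1). In form: [[[tx, ty, tz, spin, grip], ...]]. A call has exactly 8 rows; each row shifts and turns the pose as measured when the row begins, along the tool's axes as they then stand; what a row does not reach is not made up. A row lasts 1/8 s, in which the tool goes at most 62.5 mm and 10.7 degrees, less where a joint would pass 70% of its speed; a pose out of reach is approached as far as the arm can. A call with a number of a shift or a turn outside -1 to 1 is refused whole. A call with a gripper value outside its range is refused whole. The fingers move at their own pace and stop on an object; "newtons" is the grip in N (left out, the last holds). Time passes only in rows, so rows that do not move let the fingers close, or fill a call up. It gives the time, the measured TCP pose, the force and the opening at its end, in the units of the state.
- sense(): the state, without advancing time (a new reading comes with each control period).
- get_image(name): name is "side" or "top"; returns a dict with "img" (400x640x3 uint8, red, green, blue), "depth" (400x640 float32, m along the optical axis (not along the pixel's ray), 0 where there is no reading), "vertical_fov" (degrees; the focal length in pixels is half the picture's height over the tangent of half this angle, whatever the lens; pixels are square), "cx", "cy" (the principal point, pixels), "origin" and "orientation" of the camera in the world. Camera axes: x right, y down, z forward; pixel columns grow to the right and rows downward; lengths in m; the calibration is good to about 2 mm. A picture is of the moment at which its call begins.
- close_job(): hands the job in, once; it reports no verdict.
The state is a dict: "time_s": time; "qpos": joint angles; "qvel": joint speeds; "joint_efforts": joint torques, N m; "ee_pos": TCP position; "tcp_rot": TCP orientation; "force": force on the tool from outside, world axes, zero at the start; "ft_torque": the same for the moment, N m; "grip_width": finger opening in m.
Only numpy, scipy, OpenCV 4.12 (cv2) and the standard library are available. Lean on these libraries where they do the work, as an engineer would, in place of code of your own. Each camera call takes 0.05 s, during which the arm holds its last target. There are 200 camera calls.

### The job

Stand the medium-sized upright carton in the lane of the coding jig, in the middle of the fence's length and with a broad face towards the fence, and let go of it without dropping it. Then roll the jig's recessed thumbwheel with a fingertip, pressing gently, until the sliding guide holds the carton lightly clamped against the fence without crushing it; drive the guide by the wheel only, never by pushing on it. Leave everything else on the bench where it is.

Things in the scene. Friction and masses are not known exactly. Their poses are not given: they have to be found in the camera images.
- carton: the carton to clamp: white folding carton with a grey-blue band, standing upright, of middle height among the three loose cartons on the open bench; 55 mm (own x) x 40 mm (own y) x 95 mm tall, about 0.14 kg. Origin: centre of its underside, z up. It is crushed if the guide presses it with more than 15 N; do not drop it.
- jig: coding jig fixed on the bench: an aluminium base plate 130 mm (jig x) by 250 mm (jig y), 8 mm thick, carrying a fixed fence at +y, a sliding guide, and a grey housing with a thumbwheel at -y; z up. Origin at bench height under the lane. The carton stands on the plate between guide and fence, its 40 mm thickness along the jig's y, its 55 mm width along the jig's x.
- lane (a point): a point in the lane on the top of the jig's base plate (8 mm above the bench), at jig x = 0, y = 0, axes as the jig's: the carton's underside stands within 20 mm of it along x. The fence face is 30 mm from it towards +y.
- guide: sliding steel guide, a bar 90 mm long (jig x), 12 mm thick, top 51 mm above the bench, parallel to the fence. Origin: in its clamping face, at bench height. It slides along jig +y towards the fence; fully open its face is at jig y = -34 mm, it starts up to 8 mm further in. It moves 12 mm per radian of the thumbwheel (coupled both ways) and stays where left.
- thumbwheel: recessed black knurled wheel, 50 mm diameter, 12 mm wide, in a slot 17 x 54 mm in the housing's top. Origin: on its axle, 32 mm above the bench; axle along jig x. Rolling the top of the rim towards the fence (jig +y) closes the guide, 12 mm per 25 mm of rim travel. About 2.5 N along the rim turns it; it stays where left. More than 30 N on wheel or jig is too hard.
- rim_top (a point): nominal top of the wheel's rim, 57 mm above the bench, 9 mm above the housing. The rim runs about 1 mm out of true, so its top rises or falls up to 1 mm as it turns, by an unknown phase. Axes as the jig's; does not turn. Press here and stroke towards jig +y. With the guide on the carton each newton more along the rim clamps 2 N more: 5 to 8 N of press is plenty.
- squat_carton: a lower, broader white carton, 70 x 50 mm footprint, 60 mm tall; leave alone. Origin: centre of its underside
- tall_carton: a taller, slimmer white carton, 44 x 30 mm footprint, 125 mm tall; leave alone. Origin: centre of its underside
- scanner: black and grey hand scanner lying on the bench, about 200 x 62 mm, 47 mm high; leave alone. Origin: underside, near the middle of its length
- tape_roll: plain brown tape roll lying flat, 60 mm bore, 96 mm across, 40 mm high; leave alone. Origin: centre of its underside
- jar: white plastic jar, 52 mm across, 75 mm tall; leave alone. Origin: centre of its underside
- marker: grey marker pen lying down, 14 mm thick, 130 mm long; leave alone. Origin: centre of its length, on its axis
- fence (a point): mid-length of the inner top edge of the jig's fixed steel fence, 50 mm above the bench, at jig x = 0, y = +30 mm; axes as the jig's. The fence is 90 mm long along jig x, 12 mm thick; its inner face looks to jig -y.
- housing (a point): centre of the flat top of the grey thumbwheel housing, 48 mm above the bench, at jig x = 0, y = -121 mm; axes as the jig's. The housing is 108 mm (x) by 74 mm (y).
Things that resemble listed ones, but are neither listed nor needed, are in the scene too. Leave any purple look-alike of the carton alone.

How it is judged:
On the way:
1. the carton stands upright in the lane and has been let go, the guide not yet pressing it (x of carton in the frame of lane between -0.02 and 0.02 m and y of carton in the frame of lane between -0.018 and 0.014 m and z of carton in the frame of lane below 0.003 m and angle between carton's own z axis and vertical below 0.06 rad and contact force between the fingers and carton below 0.1 N and contact force between guide and carton below 0.5 N), for 0.2 s.
At the end, for the whole second after the job is handed in: The carton stands upright (within 0.06 rad) on the jig's plate, within 20 mm of the lane's middle along the fence, its broad face parallel to the fence (within 0.06 rad), clamped between guide and fence with the guide pressing on it with at least 0.5 N, at rest and let go (x of carton in the frame of lane between -0.02 and 0.02 m and y of carton in the frame of lane between -0.018 and 0.014 m and z of carton in the frame of lane below 0.003 m and angle between carton's own z axis and vertical below 0.06 rad and contact force between guide and carton above 0.5 N and angle between the y axis of carton and the y axis of jig, either way round below 0.06 rad and linear speed of carton below 0.01 m/s); the robot touches nothing.
It fails at once if the guide presses the carton with more than 15 N (crushed) (contact force between guide and carton above 15 N).
It fails at once if the carton is dropped or thrown (moves faster than 0.45 m/s while not held) (contact force between the fingers and carton below 0.1 N and linear speed of carton above 0.45 m/s).
It fails at once if the fingers press the jig or its wheel with more than 30 N (contact force between the fingers and jig above 30 N).
It fails at once if the robot pushes on the guide itself (more than 3 N) (contact force between any of the fingers, the arm and guide above 3 N).
It fails at once if another thing on the bench is moved by more than 30 mm (distance of any of squat_carton, tall_carton, scanner, tape_roll, jar, marker from where it was at the start of the episode above 0.03 m).
It also fails if it takes over 72 s, if anything falls off the work surface, if the arm or the gripper's body presses on something with over 40 N, if the wrist force passes 120 N, or if a joint passes its speed limit or range.

## Working session

There is one attempt and no reset: what is moved stays moved. The work goes in short steps, Python scripts to look and compute and a tool call to move; the robot and the scene stay as the last step left them, time stands still between calls to the robot, and variables do not carry over. Pictures are saved under pics/ and viewed, about 8 in all and at most 12, crops included, and the job is handed in when it is done.

Besides the shell and the picture viewer there is one more tool, called after "Request:" as name(argument=value, ...) on one line, values as JSON. carry_out: Moves the arm, as the interface text tells. Scaled input: -1 to 1 covers 2 cm each way for a shift and 90 degrees each way for a turn. Its arguments: {"type":"object","properties":{"deltas":{"type":"array"},"newtons":{"type":"number"}},"required":["deltas"]}

```bash
mkdir -p pics; ls
cat > h.py <<'E'
import numpy as np, cv2
from plant import sense, get_image, close_job, grip_depth
from scipy.spatial.transform import Rotation as R
def rot(q): return R.from_quat([q[1],q[2],q[3],q[0]]).as_matrix()
def cloud(d):
    f=200/np.tan(np.radians(d["vertical_fov"])/2)
    v,u=np.mgrid[:400,:640]; z=d["depth"]
    P=np.stack([(u-d["cx"])*z/f,(v-d["cy"])*z/f,z],-1)
    W=P@rot(d["orientation"]).T+np.array(d["origin"]); W[z==0]=np.nan
    return W
E
python3 - <<'E'
from h import *
s=sense(); print({k:np.round(v,3) for k,v in s.items()},grip_depth); print(rot(s["tcp_rot"]).round(3))
for n in("top","side"):
    d=get_image(n); print(n,d["origin"],d["orientation"],d["vertical_fov"],d["cx"],d["cy"])
    cv2.imwrite(f"pics/{n}0.png",d["img"][...,::-1]); np.savez(f"{n}0.npz",W=cloud(d),img=d["img"])
E
```

```text
pics
{'time_s': np.float64(0.0), 'qpos': array([-1.264,  0.481,  1.597, -0.   ,  1.065, -0.047]), 'qvel': array([-0.001, -0.   , -0.001,  0.001, -0.001,  0.   ]), 'joint_efforts': array([-0.0000e+00, -9.5066e+01, -4.3017e+01, -0.0000e+00,  1.3000e-02,
       -0.0000e+00]), 'ee_pos': array([ 0.225, -0.609,  0.202]), 'tcp_rot': array([ 0.58 , -0.58 ,  0.405, -0.404]), 'force': array([-0.678,  1.104, -0.287]), 'ft_torque': array([-0.006,  0.008,  0.037]), 'grip_width': np.float64(0.086)} -0.0187
[[ 0.346 -0.     0.938]
 [-0.938  0.001  0.346]
 [-0.001 -1.     0.   ]]
top [ 0.44329783 -0.02673409  1.053247  ] [-0.04750829  0.71166306 -0.69914507  0.0497475 ] 55.3223691040601 312.68253279064123 201.31526206226778
side [0.42972794 0.76617326 0.7585506 ] [ 0.04080367 -0.09619846  0.90541037 -0.41147657] 55.67084111387284 313.995021360278 202.94131987782316
```

View pics/top0.png

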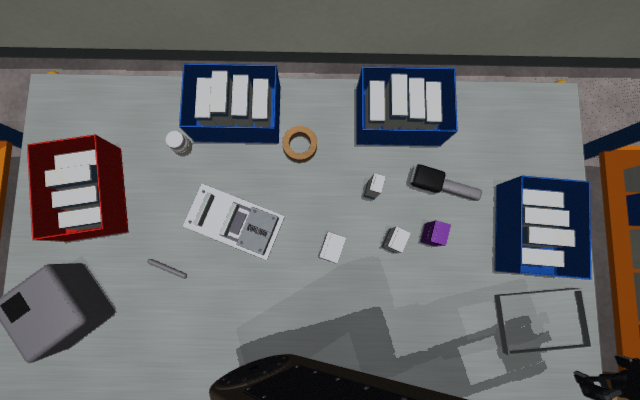

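View pics/side0.png

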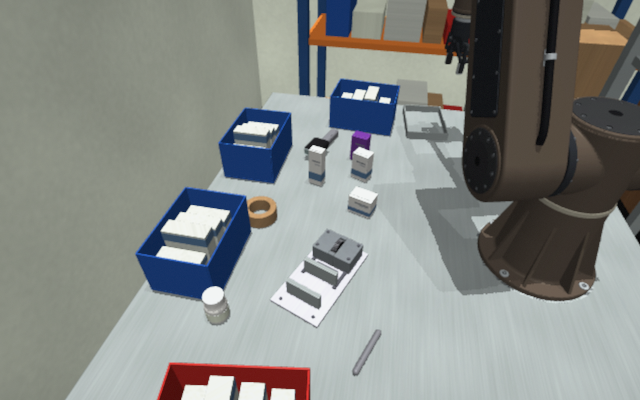

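Loose white cartons in the top view: (374,186) is tall and slim, (332,247) is low and broad, and (397,239) is of middle height, so it's the target. The purple one at (435,233) is the look-alike. The jig is at (235,221), with its wheel at the right end and its fence at the left. I'll measure these and confirm with a crop.

Run:
```python
from h import *
D=np.load("top0.npz");W=D["W"];img=D["img"]
def box(u0,v0,u1,v1,zl,zh,name):
    m=np.zeros((400,640),bool);m[v0:v1,u0:u1]=1;m&=(W[...,2]>zl)&(W[...,2]<zh)
    P=W[m];r=cv2.minAreaRect(P[:,:2].astype(np.float32)*1000)
    print(name,len(P),"z",np.median(P[:,2]).round(4),"rect",np.round(r[0],1),np.round(r[1],1),round(r[2],1),"mean",P[:,:2].mean(0).round(4))
box(378,220,415,258,.085,.105,"medium")
box(360,165,390,205,.11,.14,"tall")
box(315,228,350,270,.05,.07,"squat")
box(418,215,455,250,.085,.11,"purple")
box(175,175,295,265,.004,.012,"plate")
box(175,175,295,265,.004,.06,"jig")
box(175,175,225,235,.046,.054,"fence")
box(215,195,250,240,.046,.056,"guide")
box(238,200,290,262,.044,.051,"housing")
box(238,200,290,262,.053,.062,"wheel")
c=img[170:270,180:460];cv2.imwrite("pics/c0.png",cv2.resize(c[...,::-1],(784,280),interpolation=cv2.INTER_CUBIC))
S=np.load("side0.npz");c=S["img"][130:330,260:400];W=S["W"]
box(350,145,376,182,.085,.105,"medium side")
box(270,225,370,325,.046,.0525,"guide+fence side")
box(305,225,370,280,.044,.051,"housing side")
box(305,225,370,280,.053,.062,"wheel side")
box(270,225,370,325,.004,.012,"plate side")
cv2.imwrite("pics/c1.png",cv2.resize(c[...,::-1],None,fx=3,fy=3,interpolation=cv2.INTER_CUBIC))
```

```text
medium 369 z 0.0953 rect [ 484.2 -245.3] [40.3 54.9] 66.0 mean [ 0.4839 -0.2447]
tall 233 z 0.125 rect [ 621.  -187.1] [30.4 43.8] 76.0 mean [ 0.62   -0.1861]
squat 524 z 0.0607 rect [462.5 -81.2] [49.8 69.8] 71.6 mean [ 0.4621 -0.0812]
purple 379 z 0.0951 rect [ 502.3 -350.2] [41.7 55.3] 74.2 mean [ 0.5021 -0.3485]
plate 2507 z 0.0083 rect [536.1 186.2] [246.1 330. ] 1.1 mean [0.537  0.2083]
jig 4609 z 0.011 rect [536.1 186.2] [246.1 330. ] 1.1 mean [0.5282 0.1853]
fence 199 z 0.0504 rect [545.2 229.1] [86.8 89.8] 70.0 mean [0.548  0.2525]
guide 304 z 0.0502 rect [520.4 163.3] [78.7 89.2] 69.8 mean [0.5173 0.1723]
housing 932 z 0.0485 rect [503.1 117.1] [ 74.3 107.2] 69.4 mean [0.503  0.1165]
wheel 54 z 0.0558 rect [501.2 117.1] [49.7 99.7] 73.4 mean [0.4989 0.1141]
medium side 186 z 0.0955 rect [ 485.  -246.2] [43.7 56.3] 63.1 mean [ 0.4849 -0.2424]
guide+fence side 1217 z 0.0494 rect [526.9 173.6] [203.1 108.1] 69.0 mean [0.5157 0.1505]
housing side 923 z 0.0489 rect [513.2 138.9] [128.4 108.1] 69.5 mean [0.5059 0.1262]
wheel side 75 z 0.0547 rect [516.6 150.5] [104.7  84.4] 69.2 mean [0.5161 0.1486]
plate side 2314 z 0.0089 rect [536.9 166. ] [261.1 316.3] 10.0 mean [0.5385 0.2323]
```

View pics/c1.png

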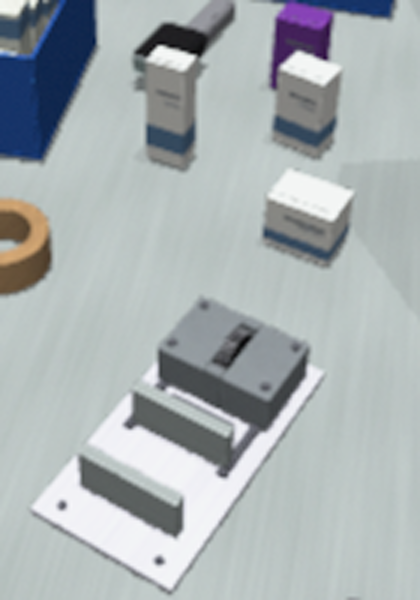

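View pics/c0.png

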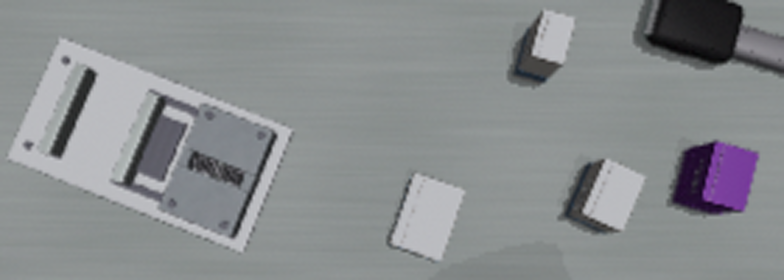

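The crop confirms it: (397,239) is the white carton 95 mm tall, 40 x 55, standing upright. Next I'll refine the jig pose and plan the first move.

```bash
cat >> h.py <<'E'
def plan(x,y,z,yaw,grip,n=8,cap=1.0):
    """rows towards a pose, tool down; yaw = direction of tool x, deg (mod 180)"""
    s=sense();p=np.array(s["ee_pos"]);M=rot(s["tcp_rot"])
    cur=np.degrees(np.arctan2(M[1,0],M[0,0])); dy=(yaw-cur+90)%180-90
    print("t",round(float(s["time_s"]),2),"at",p.round(4),"yaw",cur.round(2),"dyaw",dy.round(2),"F",np.round(s["force"],1),"w",round(float(s["grip_width"]),4))
    rows=[];t=np.array([x,y,z]);d0=t-p
    for i in range(n):
        e=M.T@(t-p)/0.02; e=e*min(1,cap/np.abs(e).max()) if np.abs(e).max()>0 else e
        e=np.round(e,2); sp=np.round(np.clip(-dy/90,-.11,.11),3)
        rows.append([*map(float,e),float(sp),grip])
        p=p+M@e*.02; M=M@R.from_rotvec([0,sp*np.pi/2,0]).as_matrix(); dy+=sp*90
    print("end",p.round(4),"dyaw",dy.round(2)); print(rows)
def tilt():
    M=rot(sense()["tcp_rot"]);print("tool y",M[:,1].round(4))
E
python3 - <<'E'
from h import *
for f in("top0","side0"):
    W=np.load(f+".npz")["W"].reshape(-1,3)
    for a in (69.4,69.7,70.0):
        ey=np.array([np.cos(np.radians(a)),np.sin(np.radians(a))]);ex=np.array([ey[1],-ey[0]])
        o=np.array([.5031,.1171])+.121*ey
        Q=np.c_[(W[:,:2]-o)@ex,(W[:,:2]-o)@ey,W[:,2]]
        Q=Q[(abs(Q[:,0])<.08)&(abs(Q[:,1])<.2)]
        def st(n,zl,zh,yl,yh):
            P=Q[(Q[:,2]>zl)&(Q[:,2]<zh)&(Q[:,1]>yl)&(Q[:,1]<yh)]*1000
            q=lambda v:np.percentile(v,[1,50,99]).round(1)
            k=np.polyfit(P[:,0],P[:,1],1)[0]
            print(f,a,n,len(P),"x",q(P[:,0]),"y",q(P[:,1]),"slope deg",np.degrees(k).round(2))
        st("fence",.0485,.053,.02,.06);st("guide",.0485,.0535,-.06,-.01);st("housing",.046,.050,-.17,-.07)
        if a==69.7: st("wheel",.052,.062,-.15,-.09); print(o)
E
python3 -c "
from h import *
plan(.4842,-.2455,.16,-24,-1,n=24)"
```

```text
top0 69.4 fence 124 x [-43.   -0.3  41.8] y [29.6 35.7 41.7] slope deg -1.04
top0 69.4 guide 127 x [-44.3   0.4  43.7] y [-44.9 -38.7 -32.7] slope deg 0.41
top0 69.4 housing 728 x [-52.9  -1.1  52.6] y [-157.6 -121.4  -84.9] slope deg -0.95
top0 69.7 fence 124 x [-42.2   0.5  42.6] y [29.6 35.8 41.8] slope deg -1.34
top0 69.7 guide 127 x [-43.9   0.8  44.1] y [-44.9 -38.5 -32.6] slope deg 0.12
top0 69.7 housing 728 x [-52.9  -1.1  52.7] y [-157.6 -121.4  -84.9] slope deg -1.11
top0 69.7 wheel 84 x [-52.   -1.1  45.6] y [-149.4 -122.9  -93.1] slope deg 8.56
[0.54507921 0.23058456]
top0 70.0 fence 124 x [-41.3   1.3  43.5] y [29.4 35.8 41.9] slope deg -1.63
top0 70.0 guide 127 x [-43.5   1.2  44.5] y [-44.9 -38.6 -32.4] slope deg -0.18
top0 70.0 housing 728 x [-52.9  -1.1  52.7] y [-157.7 -121.5  -84.8] slope deg -1.28
side0 69.4 fence 178 x [-41.9   0.4  47. ] y [28.4 35.5 41.3] slope deg -0.04
side0 69.4 guide 155 x [-42.3  -0.2  46.4] y [-47.  -39.8 -33.5] slope deg -0.48
side0 69.4 housing 658 x [-51.3  -4.1  54.7] y [-158.7 -118.   -84.9] slope deg 0.54
side0 69.7 fence 178 x [-41
[... 675 characters left out ...]
.1599] dyaw 0.01
[[-0.68, 0.11, 1.0, -0.11, -1], [-0.45, 0.1, 1.0, -0.11, -1], [-0.26, 0.1, 1.0, -0.11, -1], [-0.08, 0.09, 1.0, -0.11, -1], [0.09, 0.09, 1.0, -0.068, -1], [0.2, 0.1, 1.0, -0.0, -1], [0.2, 0.1, 1.0, -0.0, -1], [0.2, 0.1, 1.0, -0.0, -1], [0.2, 0.1, 1.0, -0.0, -1], [0.2, 0.1, 1.0, -0.0, -1], [0.2, 0.09, 1.0, -0.0, -1], [0.2, 0.1, 1.0, -0.0, -1], [0.2, 0.09, 1.0, -0.0, -1], [0.21, 0.1, 1.0, -0.0, -1], [0.2, 0.09, 1.0, -0.0, -1], [0.21, 0.1, 1.0, -0.0, -1], [0.2, 0.09, 1.0, -0.0, -1], [0.21, 0.1, 1.0, -0.0, -1], [0.2, 0.09, 1.0, -0.0, -1], [0.21, 0.1, 1.0, -0.0, -1], [0.2, 0.09, 1.0, -0.0, -1], [0.13, 0.07, 0.65, -0.0, -1], [0.0, -0.0, -0.0, -0.0, -1], [0.0, -0.0, -0.0, -0.0, -1]]
```

Request:
carry_out(deltas=[[[-0.68, 0.05, 1.0, -0.11, -1], [-0.45, 0.05, 1.0, -0.11, -1], [-0.26, 0.05, 1.0, -0.11, -1], [-0.08, 0.05, 1.0, -0.11, -1], [0.09, 0.05, 1.0, -0.07, -1], [0.2, 0.05, 1.0, 0, -1], [0.2, 0.05, 1.0, 0, -1], [0.2, 0.05, 1.0, 0, -1]]], newtons=30)

```text
time_s: 1.1
ee_pos: [0.3223, -0.4654, 0.1912]
tcp_rot: [0.695, -0.692, 0.141, -0.139]
force: [0.1, -1.3, 0.4]
grip_width: 0.0854
```

Request:
carry_out(deltas=[[[0.2, 0.1, 1.0, 0, -1], [0.2, 0.1, 1.0, 0, -1], [0.2, 0.1, 1.0, 0, -1], [0.2, 0.1, 1.0, 0, -1], [0.2, 0.1, 1.0, 0, -1], [0.2, 0.1, 1.0, 0, -1], [0.2, 0.1, 1.0, 0, -1], [0.2, 0.1, 1.0, 0, -1]]])

```text
time_s: 2.1
ee_pos: [0.4201, -0.3203, 0.1748]
tcp_rot: [0.694, -0.692, 0.142, -0.14]
force: [0.8, 0.5, 0.2]
grip_width: 0.0853
```

```bash
python3 -c "
from h import *
tilt();plan(.4842,-.2455,.15,-24,-1,n=12)"
```

```text
tool y [-0.0016  0.0041 -1.    ]
t 2.1 at [ 0.4201 -0.3203  0.1748] yaw -22.96 dyaw -1.04 F [0.8 0.5 0.2] w 0.0853
end [ 0.4841 -0.2455  0.15  ] dyaw 0.04
[[0.32, 0.27, 1.0, 0.012, -1], [0.3, 0.26, 1.0, -0.0, -1], [0.3, 0.26, 1.0, -0.0, -1], [0.29, 0.27, 1.0, -0.0, -1], [0.21, 0.19, 0.71, -0.0, -1], [0.0, -0.0, 0.0, -0.0, -1], [0.0, -0.0, 0.0, -0.0, -1], [0.0, -0.0, 0.0, -0.0, -1], [0.0, -0.0, 0.0, -0.0, -1], [0.0, -0.0, 0.0, -0.0, -1], [0.0, -0.0, 0.0, -0.0, -1], [0.0, -0.0, 0.0, -0.0, -1]]
```

Request:
carry_out(deltas=[[[0.3, 0.15, 1.0, 0.012, -1], [0.3, 0.15, 1.0, 0, -1], [0.3, 0.15, 1.0, 0, -1], [0.3, 0.15, 1.0, 0, -1], [0.3, 0.15, 1.0, 0, -1], [0.05, 0, 0.2, 0, -1], [0, 0, 0, 0, -1], [0, 0, 0, 0, -1]]])

```text
time_s: 3.1
ee_pos: [0.4942, -0.2292, 0.1591]
tcp_rot: [0.693, -0.69, 0.148, -0.146]
force: [0.4, -0.3, 0.4]
grip_width: 0.0855
```

```bash
python3 -c "
from h import *
tilt();plan(.4842,-.2455,.05,-24,-1,n=8)"
```

```text
tool y [-0.0016  0.0039 -1.    ]
t 3.1 at [ 0.4942 -0.2292  0.1591] yaw -24.03 dyaw 0.03 F [ 0.4 -0.3  0.4] w 0.0855
end [ 0.4841 -0.2455  0.0501] dyaw 0.03
[[-0.02, 1.0, -0.18, -0.0, -1], [-0.02, 1.0, -0.18, -0.0, -1], [-0.02, 1.0, -0.18, -0.0, -1], [-0.02, 1.0, -0.17, -0.0, -1], [-0.02, 1.0, -0.18, -0.0, -1], [-0.01, 0.45, -0.08, -0.0, -1], [0.0, 0.0, 0.0, -0.0, -1], [0.0, 0.0, 0.0, -0.0, -1]]
```

Request:
carry_out(deltas=[[[-0.06, 0, -0.5, 0, -1], [-0.06, 0.3, -0.45, 0, -1], [0, 1, 0, 0, -1], [0, 1, 0, 0, -1], [0, 0.6, 0, 0, -1], [0, 0, 0, 0, -1], [0, 0, 0, 0, -1], [0, 0, 0, 0, -1]]])

```text
time_s: 4.1
ee_pos: [0.4816, -0.2507, 0.0998]
tcp_rot: [0.692, -0.69, 0.149, -0.148]
force: [-0.1, -0.8, -0.5]
grip_width: 0.0854
```

```bash
python3 -c "
from h import *
tilt();plan(.4842,-.2455,.05,-24,-1,n=8)"
```

```text
tool y [-3.0e-04  2.6e-03 -1.0e+00]
t 4.1 at [ 0.4816 -0.2507  0.0998] yaw -24.28 dyaw 0.28 F [-0.1 -0.8 -0.5] w 0.0854
end [ 0.4841 -0.2454  0.05  ] dyaw 0.01
[[0.01, 1.0, 0.11, -0.003, -1], [0.0, 1.0, 0.12, -0.0, -1], [0.0, 0.49, 0.06, -0.0, -1], [0.0, 0.0, -0.0, -0.0, -1], [0.0, 0.0, -0.0, -0.0, -1], [0.0, 0.0, -0.0, -0.0, -1], [0.0, 0.0, -0.0, -0.0, -1], [0.0, 0.0, -0.0, -0.0, -1]]
```

Request:
carry_out(deltas=[[[0, 0.3, 0.15, 0, -1], [0, 0.6, 0.06, 0, -1], [0, 0.6, 0, 0, -1], [0, 0.5, 0, 0, -1], [0, 0.2, 0, 0, -1], [0, 0.05, 0, 0, -1], [0, 0, 0, 0, -1], [0, 0, 0, 0, -1]]])

```text
time_s: 5.1
ee_pos: [0.4838, -0.2465, 0.052]
tcp_rot: [0.692, -0.691, 0.149, -0.148]
force: [0.2, 0.1, 0.2]
grip_width: 0.0852
```

```bash
python3 -c "
from h import *
tilt();plan(.4842,-.2455,.05,-24,-1,n=3)"
```

```text
tool y [ 2.0e-04  2.3e-03 -1.0e+00]
t 5.1 at [ 0.4838 -0.2465  0.052 ] yaw -24.25 dyaw 0.25 F [0.2 0.1 0.2] w 0.0852
end [ 0.4843 -0.2456  0.05  ] dyaw -0.02
[[-0.0, 0.1, 0.05, -0.003, -1], [-0.0, -0.0, 0.0, 0.0, -1], [-0.0, -0.0, 0.0, 0.0, -1]]
```

Request:
carry_out(deltas=[[[0, 0, 0.05, 0, 1], [0, 0, 0, 0, 1], [0, 0, 0, 0, 1], [0, 0, 0, 0, 1], [0, 0, 0, 0, 1], [0, 0, 0, 0, 1], [0, 0, 0, 0, 1], [0, 0, 0, 0, 1]]], newtons=25)

```text
time_s: 6.1
ee_pos: [0.4847, -0.2457, 0.0526]
tcp_rot: [0.692, -0.691, 0.148, -0.149]
force: [-0.3, 0.1, -0.1]
grip_width: 0.0544
```

Request:
carry_out(deltas=[[[0, -0.2, 0, 0, 1], [0, -0.5, 0, 0, 1], [0, -0.9, 0, 0, 1], [0, -1, 0, 0, 1], [0, -1, 0, 0, 1], [0, -0.6, 0, 0, 1], [0, -0.2, 0, 0, 1], [0, 0, 0, 0, 1]]])

```text
time_s: 7.1
ee_pos: [0.4843, -0.2457, 0.1459]
tcp_rot: [0.692, -0.691, 0.148, -0.149]
force: [-0.7, -0.2, -1.6]
grip_width: 0.0541
```

```bash
python3 -c "
from h import *
tilt();plan(.5451+.004*.35,.2305+.004*.937,.15,-20.5,1,n=28)
d=get_image('side');cv2.imwrite('pics/s1.png',d['img'][...,::-1])"
```

```text
tool y [ 0.0015  0.0015 -1.    ]
t 7.1 at [ 0.4843 -0.2457  0.1459] yaw -24.25 dyaw 3.75 F [-0.7 -0.2 -1.6] w 0.0541
end [0.5464 0.2342 0.1499] dyaw -0.03
[[-0.3, -0.01, 1.0, -0.042, 1], [-0.23, -0.01, 1.0, 0.0, 1], [-0.23, -0.01, 1.0, 0.0, 1], [-0.23, -0.01, 1.0, 0.0, 1], [-0.23, -0.01, 1.0, 0.0, 1], [-0.23, -0.01, 1.0, 0.0, 1], [-0.23, -0.01, 1.0, 0.0, 1], [-0.23, -0.01, 1.0, 0.0, 1], [-0.23, -0.01, 1.0, 0.0, 1], [-0.23, -0.01, 1.0, 0.0, 1], [-0.23, -0.0, 1.0, 0.0, 1], [-0.23, -0.01, 1.0, 0.0, 1], [-0.24, -0.0, 1.0, 0.0, 1], [-0.23, -0.01, 1.0, 0.0, 1], [-0.24, -0.0, 1.0, 0.0, 1], [-0.23, -0.01, 1.0, 0.0, 1], [-0.24, -0.0, 1.0, 0.0, 1], [-0.23, -0.01, 1.0, 0.0, 1], [-0.24, -0.0, 1.0, 0.0, 1], [-0.23, -0.01, 1.0, 0.0, 1], [-0.24, -0.0, 1.0, 0.0, 1], [-0.23, -0.01, 1.0, 0.0, 1], [-0.24, -0.0, 1.0, 0.0, 1], [-0.13, -0.0, 0.55, 0.0, 1], [0.0, -0.0, 0.0, 0.0, 1], [0.0, -0.0, 0.0, 0.0, 1], [0.0, -0.0, 0.0, 0.0, 1], [0.0, -0.0, 0.0, 0.0, 1]]
```

View pics/s1.png

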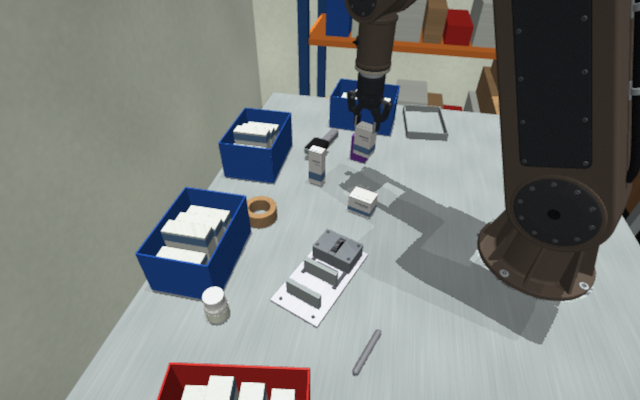

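The carton is lifted and upright in the jaws at (365,140), and the other things haven't moved. Now I carry it to the jig.

Request:
carry_out(deltas=[[[-0.2, 0, 0.5, -0.02, 1], [-0.23, 0, 1, -0.022, 1], [-0.23, 0, 1, 0, 1], [-0.23, 0, 1, 0, 1], [-0.23, 0, 1, 0, 1], [-0.23, 0, 1, 0, 1], [-0.23, 0, 1, 0, 1], [-0.23, 0, 1, 0, 1]]])

```text
time_s: 8.15
ee_pos: [0.501, -0.0789, 0.1429]
tcp_rot: [0.698, -0.695, 0.122, -0.119]
force: [0.1, -1.0, -1.7]
grip_width: 0.0541
```

Request:
carry_out(deltas=[[[-0.23, 0, 1, 0, 1], [-0.23, 0, 1, 0, 1], [-0.23, 0, 1, 0, 1], [-0.23, 0, 1, 0, 1], [-0.23, 0, 1, 0, 1], [-0.23, 0, 1, 0, 1], [-0.23, 0, 1, 0, 1], [-0.23, 0, 1, 0, 1]]])

```text
time_s: 9.15
ee_pos: [0.5133, 0.1007, 0.1414]
tcp_rot: [0.699, -0.696, 0.118, -0.11]
force: [0.2, 0.4, -1.0]
grip_width: 0.054
```

```bash
python3 -c "
from h import *
tilt();plan(.5451+.004*.35,.2305+.004*.937,.15,-20.5,1,n=10)"
```

```text
tool y [-0.0107  0.0063 -0.9999]
t 9.15 at [0.5133 0.1007 0.1414] yaw -18.57 dyaw -1.93 F [ 0.2  0.4 -1. ] w 0.054
end [0.5466 0.2342 0.15  ] dyaw -0.04
[[-0.08, -0.06, 1.0, 0.021, 1], [-0.12, -0.06, 1.0, 0.0, 1], [-0.11, -0.06, 1.0, 0.0, 1], [-0.12, -0.06, 1.0, 0.0, 1], [-0.11, -0.06, 1.0, 0.0, 1], [-0.12, -0.06, 1.0, 0.0, 1], [-0.09, -0.05, 0.84, 0.0, 1], [-0.0, 0.0, 0.0, 0.0, 1], [-0.0, 0.0, 0.0, 0.0, 1], [-0.0, 0.0, 0.0, 0.0, 1]]
```

Request:
carry_out(deltas=[[[-0.1, -0.05, 1, 0.01, 1], [-0.12, -0.05, 1, 0.01, 1], [-0.12, -0.05, 1, 0, 1], [-0.12, -0.05, 0.9, 0, 1], [-0.12, -0.05, 0.8, 0, 1], [-0.1, 0, 0.6, 0, 1], [-0.05, 0, 0.3, 0, 1], [0, 0, 0, 0, 1]]])

```text
time_s: 10.15
ee_pos: [0.5344, 0.2218, 0.1455]
tcp_rot: [0.698, -0.695, 0.127, -0.116]
force: [-0.7, -0.6, -1.9]
grip_width: 0.0542
```

```bash
python3 -c "
from h import *
tilt();plan(.5451+.004*.35,.2305+.004*.937,.10,-20.5,1,n=10)"
```

```text
tool y [-0.014   0.0059 -0.9999]
t 10.15 at [0.5344 0.2218 0.1455] yaw -19.81 dyaw -0.69 F [-0.7 -0.6 -1.9] w 0.0542
end [0.5465 0.2342 0.1   ] dyaw 0.03
[[0.17, 1.0, 0.35, 0.008, 1], [0.17, 1.0, 0.35, -0.0, 1], [0.05, 0.27, 0.09, -0.0, 1], [-0.0, 0.0, 0.0, -0.0, 1], [-0.0, 0.0, 0.0, -0.0, 1], [-0.0, 0.0, 0.0, -0.0, 1], [-0.0, 0.0, 0.0, -0.0, 1], [-0.0, 0.0, 0.0, -0.0, 1], [-0.0, 0.0, 0.0, -0.0, 1], [-0.0, 0.0, 0.0, -0.0, 1]]
```

Request:
carry_out(deltas=[[[0.15, 0.1, 0.25, 0.008, 1], [0.15, 0.2, 0.25, 0, 1], [0.08, 0.2, 0.2, 0, 1], [0, 0.1, 0, 0, 1], [0, 0, 0, 0, 1], [0, 0, 0, 0, 1], [0, 0, 0, 0, 1], [0, 0, 0, 0, 1]]])

```text
time_s: 11.15
ee_pos: [0.5469, 0.2316, 0.1324]
tcp_rot: [0.697, -0.695, 0.132, -0.121]
force: [-0.6, -0.1, -2.1]
grip_width: 0.0543
```

```bash
python3 -c "
from h import *
tilt();plan(.5451+.004*.35,.2305+.004*.937,.061,-20.5,1,n=8)
d=get_image('side');W=cloud(d);np.savez('s2.npz',W=W,img=d['img'])
cv2.imwrite('pics/s2.png',cv2.resize(d['img'][170:350,220:420,::-1],None,fx=3,fy=3,interpolation=cv2.INTER_CUBIC))
a=np.radians(69.5);ey=np.array([np.cos(a),np.sin(a)]);ex=np.array([ey[1],-ey[0]])
Q=W.reshape(-1,3)-[.5451,.2305,0];Q=np.c_[Q[:,:2]@ex,Q[:,:2]@ey,Q[:,2]]*1000
P=Q[(abs(Q[:,0])<45)&(abs(Q[:,1])<50)&(Q[:,2]>80)&(Q[:,2]<110)]
F=P[(P[:,1]>np.percentile(P[:,1],50)-40)]
print(len(P),np.percentile(P,[1,10,50,90,99],axis=0).round(1))
"
```

```text
tool y [-0.0146  0.0054 -0.9999]
t 11.15 at [0.5469 0.2316 0.1324] yaw -20.67 dyaw 0.17 F [-0.6 -0.1 -2.1] w 0.0543
end [0.5465 0.2343 0.061 ] dyaw -0.01
[[-0.0, 1.0, 0.03, -0.002, 1], [-0.0, 1.0, 0.03, 0.0, 1], [-0.01, 1.0, 0.04, 0.0, 1], [0.0, 0.57, 0.02, 0.0, 1], [0.0, 0.0, -0.0, 0.0, 1], [0.0, 0.0, -0.0, 0.0, 1], [0.0, 0.0, -0.0, 0.0, 1], [0.0, 0.0, -0.0, 0.0, 1]]
236 [[-26.6 -18.6  82.7]
 [-25.9  -7.1  85.1]
 [-11.   18.9  96.8]
 [ 21.2  20.1 106.8]
 [ 28.6  20.9 109.7]]
```

View pics/s2.png

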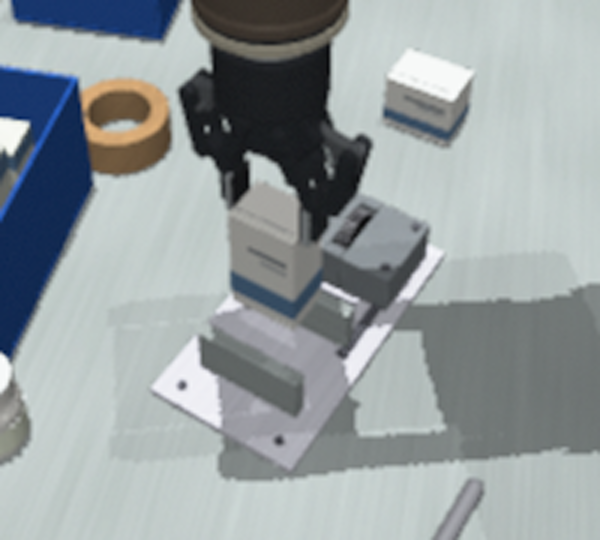

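The carton hangs over the lane: its front face is at jig y = +20 mm and its x span is about -27 to +28 mm, so it's centred with about 10 mm to spare on each side. I'll lower it now.

Request:
carry_out(deltas=[[[0, 0.4, 0.05, 0, 1], [0, 0.7, 0.05, 0, 1], [0, 0.8, 0, 0, 1], [0, 0.7, 0, 0, 1], [0, 0.35, 0, 0, 1], [0, 0.15, 0, 0, 1], [0, 0, 0, 0, 1], [0, 0, 0, 0, 1]]])

```text
time_s: 12.2
ee_pos: [0.5462, 0.2338, 0.0651]
tcp_rot: [0.696, -0.695, 0.133, -0.121]
force: [1.2, 0.7, -1.1]
grip_width: 0.0542
```

```bash
python3 -c "
from h import *
tilt();plan(.5451+.002*.35,.2305+.002*.937,.061,-20.5,1,n=4)
"
```

```text
tool y [-0.0158  0.005  -0.9999]
t 12.2 at [0.5462 0.2338 0.0651] yaw -20.66 dyaw 0.16 F [ 1.2  0.7 -1.1] w 0.0542
end [0.5458 0.2324 0.0609] dyaw -0.02
[[0.01, 0.21, -0.07, -0.002, 1], [-0.0, -0.0, -0.0, 0.0, 1], [-0.0, -0.0, -0.0, 0.0, 1], [-0.0, -0.0, -0.0, 0.0, 1]]
```

Creep down until contact shows.

Request:
carry_out(deltas=[[[0, 0.08, 0, 0, 1], [0, 0.07, 0, 0, 1], [0, 0.05, 0, 0, 1], [0, 0.05, 0, 0, 1], [0, 0, 0, 0, 1], [0, 0, 0, 0, 1], [0, 0, 0, 0, 1], [0, 0, 0, 0, 1]]])

```text
time_s: 13.2
ee_pos: [0.5468, 0.234, 0.0609]
tcp_rot: [0.697, -0.695, 0.132, -0.122]
force: [-0.9, -1.1, -0.2]
grip_width: 0.0542
```

Request:
carry_out(deltas=[[[0, 0.03, 0, 0, 1], [0, 0.03, 0, 0, 1], [0, 0, 0, 0, 1], [0, 0, 0, 0, 1], [0, 0, 0, 0, 1], [0, 0, 0, 0, 1], [0, 0, 0, 0, 1], [0, 0, 0, 0, 1]]])

```text
time_s: 14.2
ee_pos: [0.5469, 0.2344, 0.0609]
tcp_rot: [0.697, -0.694, 0.132, -0.122]
force: [-1.8, 0.2, 1.8]
grip_width: 0.0542
```

Force has gone from -1.6 to +1.8 N and the height has stalled, so the carton is on the plate. Now I release it.

Request:
carry_out(deltas=[[[0, 0, 0, 0, -0.2], [0, 0, 0, 0, -0.3], [0, 0, 0, 0, -0.5], [0, 0, 0, 0, -0.7], [0, 0, 0, 0, -1], [0, 0, 0, 0, -1], [0, 0, 0, 0, -1], [0, 0, 0, 0, -1]]])

```text
time_s: 15.2
ee_pos: [0.5471, 0.2344, 0.0608]
tcp_rot: [0.697, -0.694, 0.132, -0.122]
force: [-0.4, -0.2, 0.8]
grip_width: 0.0854
```

Request:
carry_out(deltas=[[[0, -0.2, 0, 0, -1], [0, -0.5, 0, 0, -1], [0, -0.9, 0, 0, -1], [0, -1, 0, 0, -1], [0, -1, 0, 0, -1], [0, -0.8, 0, 0, -1], [0, -0.4, 0, 0, -1], [0, 0, 0, 0, -1]]])

```text
time_s: 16.2
ee_pos: [0.5487, 0.2339, 0.1634]
tcp_rot: [0.697, -0.694, 0.131, -0.122]
force: [-0.8, 0.5, -1.0]
grip_width: 0.0854
```

```bash
cat >> h.py <<'E'
a=np.radians(69.5);ey=np.array([np.cos(a),np.sin(a)]);ex=np.array([ey[1],-ey[0]]);O=np.array([.5451,.2305])
def jw(x,y): return O+x*ex+y*ey
def jig(W):
    Q=W.reshape(-1,3)-[*O,0]; return np.c_[Q[:,:2]@ex,Q[:,:2]@ey,Q[:,2]]*1000
def check(name):
    d=get_image(name);Q=jig(cloud(d));pc=lambda v:np.percentile(v,[2,50,98]).round(1)
    P=Q[(abs(Q[:,0])<45)&(abs(Q[:,1])<40)&(Q[:,2]>100)&(Q[:,2]<107)]
    if len(P)>50:
        r=cv2.minAreaRect(P[:,:2].astype(np.float32));print(name,"carton top",len(P),"z",pc(P[:,2]),np.round(r,1) if 0 else r)
    for n,l,h in(("guide",-60,-15),("fence",24,60)):
        P=Q[(abs(Q[:,0])<44)&(Q[:,1]>l)&(Q[:,1]<h)&(Q[:,2]>48.5)&(Q[:,2]<53.5)]
        if len(P)>20:print(name,n,len(P),"y",pc(P[:,1]))
    return d
E
python3 -c "
from h import *
tilt();p=jw(0,-.121);print(p);plan(*p,.15,-20.5,1,n=12)
check('side');check('top')
"
```

```text
tool y [-0.0116  0.0068 -0.9999]
[0.50272491 0.11716267]
t 16.2 at [0.5487 0.2339 0.1634] yaw -20.67 dyaw 0.17 F [-0.8  0.5 -1. ] w 0.0854
end [0.5028 0.1172 0.1501] dyaw -0.01
[[-0.01, 0.1, -1.0, -0.002, 1], [-0.02, 0.11, -1.0, 0.0, 1], [-0.02, 0.1, -1.0, 0.0, 1], [-0.02, 0.11, -1.0, 0.0, 1], [-0.01, 0.1, -1.0, 0.0, 1], [-0.02, 0.11, -1.0, 0.0, 1], [-0.0, 0.02, -0.27, 0.0, 1], [-0.0, 0.0, -0.0, 0.0, 1], [-0.0, 0.0, -0.0, 0.0, 1], [-0.0, 0.0, -0.0, 0.0, 1], [-0.0, 0.0, -0.0, 0.0, 1], [-0.0, 0.0, -0.0, 0.0, 1]]
side carton top 371 z [100.6 103.9 106.5] ((0.5948677062988281, 2.879575729370117), (40.82943344116211, 55.93944549560547), 89.45018768310547)
side guide 60 y [-45.9 -38.8 -32.2]
side fence 173 y [28.6 35.3 41.7]
top carton top 342 z [100.3 103.6 106.6] ((-1.4636363983154297, 3.412008285522461), (41.2494010925293, 54.452823638916016), 89.98538208007812)
top guide 144 y [-44.4 -38.2 -15.9]
top fence 57 y [30.5 37.4 42.3]
```

The carton stands free at jig (-0.5, +3) mm, square to the fence. The guide face is at -32.5, so it needs about 22 mm of travel, or about 47 mm of rim. Now I move to the wheel with the fingers shut.

Request:
carry_out(deltas=[[[0, 0, -0.6, 0, -1], [0, 0, -1, 0, -1], [0, 0, -1, 0, 0], [0, 0.1, -1, 0, 1], [0, 0.1, -1, 0, 1], [0, 0.1, -1, 0, 1], [0, 0.1, -0.6, 0, 1], [0, 0, -0.2, 0, 1]]])

```text
time_s: 17.3
ee_pos: [0.4979, 0.1039, 0.1522]
tcp_rot: [0.696, -0.695, 0.133, -0.121]
force: [-0.9, 0.6, 0.3]
grip_width: -0.0
```

```bash
python3 -c "
from h import *
tilt();plan(*jw(0,-.131),.075,-20.5,1,n=8)
"
```

```text
tool y [-0.0161  0.005  -0.9999]
t 17.3 at [0.4979 0.1039 0.1522] yaw -20.75 dyaw 0.25 F [-0.9  0.6  0.3] w -0.0
end [0.4993 0.1078 0.075 ] dyaw -0.02
[[0.02, 1.0, 0.05, -0.003, 1], [0.01, 1.0, 0.06, 0.0, 1], [0.02, 1.0, 0.05, 0.0, 1], [0.01, 0.86, 0.05, 0.0, 1], [-0.0, -0.0, -0.0, 0.0, 1], [-0.0, -0.0, -0.0, 0.0, 1], [-0.0, -0.0, -0.0, 0.0, 1], [-0.0, -0.0, -0.0, 0.0, 1]]
```

Request:
carry_out(deltas=[[[0, 0.5, 0.06, 0, 1], [0, 0.9, 0.06, 0, 1], [0, 0.9, 0.06, 0, 1], [0, 0.8, 0.04, 0, 1], [0, 0.5, 0, 0, 1], [0, 0.2, 0, 0, 1], [0, 0, 0, 0, 1], [0, 0, 0, 0, 1]]])

```text
time_s: 18.3
ee_pos: [0.5002, 0.1113, 0.072]
tcp_rot: [0.697, -0.695, 0.132, -0.121]
force: [0.6, -0.4, -0.0]
grip_width: -0.0002
```

```bash
python3 -c "
from h import *
tilt();plan(*jw(0,-.131),.060,-20.5,1,n=2)
d=check('side');cv2.imwrite('pics/s3.png',cv2.resize(d['img'][190:330,260:420,::-1],None,fx=4,fy=4,interpolation=cv2.INTER_CUBIC))
"
```

```text
tool y [-0.0141  0.0058 -0.9999]
t 18.3 at [0.5002 0.1113 0.072 ] yaw -20.63 dyaw 0.13 F [ 0.6 -0.4 -0. ] w -0.0002
end [0.4993 0.1078 0.06  ] dyaw 0.04
[[0.03, 0.6, -0.18, -0.001, 1], [-0.0, -0.0, -0.0, -0.0, 1]]
side carton top 370 z [100.6 103.9 106.1] ((0.24683189392089844, 2.1289710998535156), (55.304744720458984, 42.60338592529297), 0.2748427987098694)
side guide 55 y [-45.5 -38.5 -33. ]
side fence 172 y [28.8 35.3 41. ]
```

View pics/s3.png

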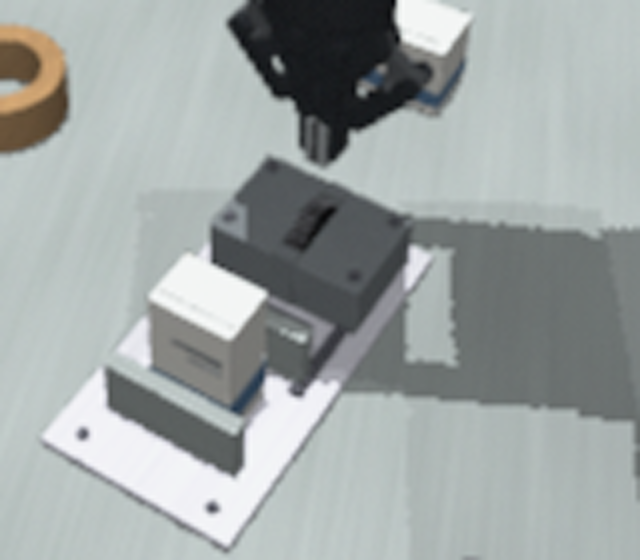

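The carton stands well in the lane at crop (205,330), and the shut fingertips are just behind the wheel at crop (320,150). I'll go down to the rim and feel for it.

Request:
carry_out(deltas=[[[0, 0.2, -0.1, 0, 1], [0, 0.2, -0.08, 0, 1], [0, 0.15, 0, 0, 1], [0, 0.05, 0, 0, 1], [0, 0, 0, 0, 1], [0, 0.05, 0, 0, 1], [0, 0.05, 0, 0, 1], [0, 0.05, 0, 0, 1]]])

```text
time_s: 19.35
ee_pos: [0.4991, 0.1078, 0.0568]
tcp_rot: [0.697, -0.694, 0.131, -0.122]
force: [0.5, -0.4, -0.0]
grip_width: -0.0001
```

Request:
carry_out(deltas=[[[0, 0.04, 0.05, 0, 1], [0, 0, 0.05, 0, 1], [0, 0.04, 0, 0, 1], [0, 0.04, 0, 0, 1], [0, 0.04, 0, 0, 1], [0, 0.04, 0, 0, 1], [0, 0.04, 0, 0, 1], [0, 0.04, 0, 0, 1]]])

```text
time_s: 20.35
ee_pos: [0.4999, 0.1098, 0.0508]
tcp_rot: [0.697, -0.694, 0.131, -0.122]
force: [-0.2, 0.5, -0.4]
grip_width: 0.0002
```

No contact yet at z = 0.0508, which is below the nominal rim top. I'll look before going lower.

```bash
python3 -c "
from h import *
for n in('top0','side0'):
    z=np.load(n+'.npz');Q=jig(z['W']);I=z['img'].reshape(-1,3).mean(1)
    m=(abs(Q[:,0])<9)&(abs(Q[:,1]+121)<32)&(Q[:,2]>30)
    m2=m&(I<60)
    for mm in(m2,):
        P=Q[mm];
        for y in range(-150,-90,6):
            s=P[(P[:,1]>=y)&(P[:,1]<y+6)]
            if len(s):print(n,y,len(s),np.median(s,axis=0).round(1),s[:,2].max().round(1))
d=get_image('side');cv2.imwrite('pics/s4.png',cv2.resize(d['img'][200:290,290:390,::-1],None,fx=6,fy=6,interpolation=cv2.INTER_CUBIC))
s=sense();print(s['force'],s['ee_pos'],s['joint_efforts'])
"
```

```text
top0 -150 4 [   1.  -144.8   41.2] 46.0
top0 -144 3 [   1.7 -142.5   45.3] 47.3
top0 -138 4 [   1.4 -135.9   53.7] 56.5
top0 -132 1 [   4.1 -129.8   56. ] 56.0
top0 -120 2 [   1.2 -115.4   55.7] 56.5
top0 -114 3 [  -0.2 -111.3   52.8] 54.7
top0 -108 3 [   1.2 -106.8   52.3] 53.0
top0 -102 1 [  4.2 -99.1  42.2] 42.2
top0 -96 4 [  4.1 -93.7  34. ] 40.1
side0 -144 2 [  -4.1 -139.    47. ] 47.2
side0 -138 3 [  -3.4 -132.8   44.7] 49.0
side0 -132 4 [  -3.3 -128.6   51.6] 55.5
side0 -126 3 [  -3.1 -123.    45.3] 50.3
side0 -120 3 [  -2.9 -118.2   46.3] 50.9
side0 -114 2 [  -3.7 -111.5   47.8] 49.2
side0 -108 3 [  -4.1 -103.1   48. ] 48.8
side0 -102 1 [  -1.4 -100.4   47.6] 47.6
[-0.59466181 -0.57714847  0.23297216] [0.49979798 0.10982413 0.05071002] [ 1.86640589e-02 -8.14354777e+01 -2.57750326e+01  4.05423436e-02
  1.47891319e-01  1.10427558e-03]
```

View pics/s4.png

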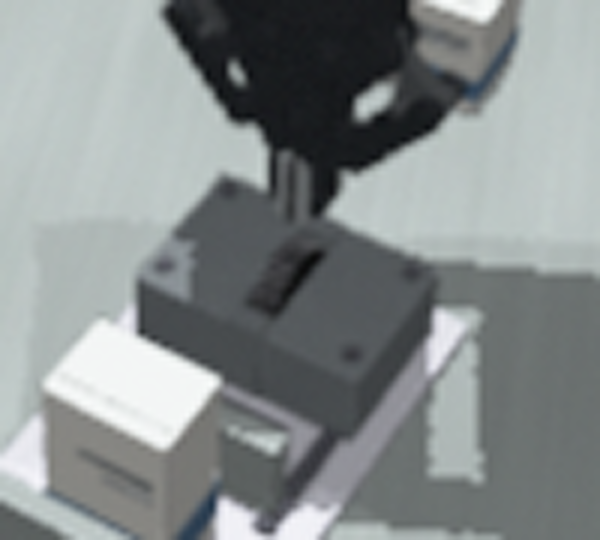

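```bash
python3 -c "
from h import *
d=get_image('side');f=200/np.tan(np.radians(d['vertical_fov'])/2)
def pr(p):
    c=rot(d['orientation']).T@(np.array(p)-d['origin']);u=c[:2]/c[2]*f+[d['cx'],d['cy']];return ((u-[290,200])*6).round(0)
print('tcp',pr(sense()['ee_pos']))
for y in(-.140,-.131,-.121,-.111,-.102):
  z=.032+np.sqrt(.025**2-(y+.121)**2);print(y,z.round(4),pr([*jw(0,y),z]))
print('housing corners',[pr([*jw(x,y),.048]) for x in(-.054,.054) for y in(-.158,-.084)])
W=cloud(d)
for u in(338,339,340,341): print(u,[(v,*jig(W[v:v+1,u:u+1])[0].round(0)) for v in range(226,248,3)])
"
```

```text
tcp [296. 257.]
-0.14 0.0482 [308. 245.]
-0.131 0.0549 [298. 247.]
-0.121 0.057 [287. 258.]
-0.111 0.0549 [275. 277.]
-0.102 0.0482 [263. 301.]
housing corners [array([440., 270.]), array([357., 385.]), array([221., 171.]), array([130., 276.])]
338 [(226, np.float64(2.0), np.float64(-119.0), np.float64(118.0)), (229, np.float64(1.0), np.float64(-120.0), np.float64(107.0)), (232, np.float64(1.0), np.float64(-120.0), np.float64(97.0)), (235, np.float64(0.0), np.float64(-119.0), np.float64(87.0)), (238, np.float64(12.0), np.float64(-143.0), np.float64(49.0)), (241, np.float64(3.0), np.float64(-127.0), np.float64(58.0)), (244, np.float64(-2.0), np.float64(-118.0), np.float64(57.0)), (247, np.float64(-3.0), np.float64(-117.0), np.float64(48.0))]
339 [(226, np.float64(-1.0), np.float64(-120.0), np.float64(118.0)), (229, np.float64(-1.0), np.float64(-121.0), np.float64(108.0)), (232, np.float64(-2.0), np.float64(-119.0), np.float64(99.0)), (235, np.float64(-3.0), np.float64(-119.0), np.float64(89.0)), (238, np.float64(11.0), np.float64(-147.0), np.float64(46.0)), (241, np.float64(1.0), np.f
[... 482 characters left out ...]
 (241, np.float64(-1.0), np.float64(-130.0), np.float64(57.0)), (244, np.float64(-3.0), np.float64(-128.0), np.float64(49.0)), (247, np.float64(-8.0), np.float64(-118.0), np.float64(50.0))]
341 [(226, np.float64(-6.0), np.float64(-119.0), np.float64(122.0)), (229, np.float64(-6.0), np.float64(-122.0), np.float64(109.0)), (232, np.float64(-6.0), np.float64(-123.0), np.float64(98.0)), (235, np.float64(-7.0), np.float64(-122.0), np.float64(88.0)), (238, np.float64(6.0), np.float64(-149.0), np.float64(48.0)), (241, np.float64(-2.0), np.float64(-133.0), np.float64(55.0)), (244, np.float64(-3.0), np.float64(-133.0), np.float64(45.0)), (247, np.float64(-11.0), np.float64(-119.0), np.float64(50.0))]
```

The fingers in the depth picture end at z ≈ 0.083 (front face at jig y = -119), not at the reported TCP height of 0.051. So the real tip stands about 32 mm above the reported TCP. It's a steady offset, and I can work with it by descending on contact. I'll go another ~18 mm and check again.

Request:
carry_out(deltas=[[[0, 0.2, 0, 0, 1], [0, 0.25, 0, 0, 1], [0, 0.2, 0, 0, 1], [0, 0.1, 0, 0, 1], [0, 0.05, 0, 0, 1], [0, 0, 0, 0, 1], [0, 0, 0, 0, 1], [0, 0, 0, 0, 1]]])

```text
time_s: 21.45
ee_pos: [0.4996, 0.1099, 0.0336]
tcp_rot: [0.697, -0.694, 0.131, -0.122]
force: [1.1, 0.8, -0.1]
grip_width: 0.0006
```

```bash
cat >> h.py <<'E'
def tip():
    d=get_image('side');W=cloud(d);Q=jig(W).reshape(400,640,3);I=d['img'].mean(2)
    P=Q[(abs(Q[...,0])<16)&(Q[...,1]>-145)&(Q[...,1]<-105)&(Q[...,2]>59)&(Q[...,2]<130)]
    if len(P):print('tip low z',np.sort(P[:,2])[:6].round(1),'y front',np.percentile(P[:,1],[10,50,90]).round(1),'x',np.percentile(P[:,0],[5,95]).round(1))
    s=sense();p=np.array(s['ee_pos']);print('tcp jig',(np.array([(p[:2]-O)@ex,(p[:2]-O)@ey,p[2]])*1000).round(1),'F',np.round(s['force'],2))
    return d
E
python3 -c "
from h import *
tip();check('side')"
```

```text
tip low z [59.4 59.5 59.7 60.  60.9 65.7] y front [-128.4 -119.7 -117. ] x [-13.2  13.6]
tcp jig [  -0.4 -128.9   33.6] F [ 0.12  0.61 -0.18]
side carton top 371 z [101.2 103.8 105.9] ((0.07992935180664062, 2.3141651153564453), (41.697200775146484, 55.85413360595703), 89.67941284179688)
side guide 60 y [-46.3 -39.3 -19. ]
side fence 175 y [29.  35.6 41.4]
```

Request:
carry_out(deltas=[[[0, 0.05, 0, 0, 1], [0, 0.05, 0, 0, 1], [0, 0.05, 0, 0, 1], [0, 0.05, 0, 0, 1], [0, 0.03, 0, 0, 1], [0, 0.03, 0, 0, 1], [0, 0.03, 0, 0, 1], [0, 0.03, 0, 0, 1]]])

```text
time_s: 22.55
ee_pos: [0.4996, 0.11, 0.0271]
tcp_rot: [0.697, -0.694, 0.131, -0.122]
force: [-2.1, -1.1, 16.4]
grip_width: 0.0
```

Contact at 0.027, with 16 N. I'll ease off and find the offset that gives about 6 N.

Request:
carry_out(deltas=[[[0, -0.01, 0, 0, 1], [0, 0, 0, 0, 1], [0, 0.01, 0, 0, 1], [0, 0.01, 0, 0, 1], [0, 0.01, 0, 0, 1], [0, 0.01, 0, 0, 1], [0, 0.01, 0, 0, 1], [0, 0.01, 0, 0, 1]]])

```text
time_s: 23.55
ee_pos: [0.4997, 0.1099, 0.0273]
tcp_rot: [0.697, -0.694, 0.131, -0.122]
force: [-2.2, -1.5, 8.9]
grip_width: -0.0004
```

Request:
carry_out(deltas=[[[0, 0.005, 0.05, 0, 1], [0, 0.005, 0.08, 0, 1], [0, 0.005, 0.1, 0, 1], [0, 0.005, 0.1, 0, 1], [0, 0.005, 0.1, 0, 1], [0, 0.005, 0.1, 0, 1], [0, 0.005, 0.1, 0, 1], [0, 0.005, 0.1, 0, 1]]])

```text
time_s: 24.55
ee_pos: [0.5045, 0.1227, 0.0278]
tcp_rot: [0.697, -0.695, 0.131, -0.122]
force: [-1.9, -2.5, 6.4]
grip_width: -0.0
```

```bash
python3 -c "
from h import *
tip();check('side');check('top');tilt()"
```

```text
tip low z [60.6 62.2 64.  64.4 64.5 66. ] y front [-117.4 -108.7 -105.3] x [-13.9  13. ]
tcp jig [  -0.2 -114.9   27.8] F [-1.91 -1.33  7.05]
side carton top 372 z [101.2 103.9 106.3] ((0.5614566802978516, 2.82843017578125), (42.258358001708984, 55.47963333129883), 89.29421997070312)
side guide 51 y [-39.4 -33.2 -25.9]
side fence 171 y [28.8 35.7 40.8]
tool y [-0.0123  0.005  -0.9999]
```

The stroke worked: the guide advanced about 7 mm at roughly 7 N of press. Now I lift, go back and press again.

Request:
carry_out(deltas=[[[0, -0.15, 0, 0, 1], [0, -0.15, -0.1, 0, 1], [0, 0, -0.3, 0, 1], [0, 0, -0.3, 0, 1], [0, 0, -0.15, 0, 1], [0, 0.08, 0, 0, 1], [0, 0.1, 0, 0, 1], [0, 0, 0, 0, 1]]])

```text
time_s: 25.7
ee_pos: [0.498, 0.1055, 0.03]
tcp_rot: [0.697, -0.695, 0.131, -0.122]
force: [0.2, 0.3, -0.1]
grip_width: 0.0
```

Request:
carry_out(deltas=[[[0, 0, 0.08, 0, 1], [0, 0.03, 0.05, 0, 1], [0, 0.03, 0, 0, 1], [0, 0.02, 0, 0, 1], [0, 0.01, 0, 0, 1], [0, 0.01, 0, 0, 1], [0, 0.01, 0, 0, 1], [0, 0.01, 0, 0, 1]]])

```text
time_s: 26.7
ee_pos: [0.4992, 0.1085, 0.0278]
tcp_rot: [0.697, -0.695, 0.131, -0.122]
force: [-0.3, 1.4, 6.8]
grip_width: 0.0001
```

Request:
carry_out(deltas=[[[0, 0.005, 0.06, 0, 1], [0, 0.005, 0.1, 0, 1], [0, 0.005, 0.12, 0, 1], [0, 0.005, 0.12, 0, 1], [0, 0.005, 0.12, 0, 1], [0, 0.005, 0.12, 0, 1], [0, 0.005, 0.12, 0, 1], [0, 0.005, 0.1, 0, 1]]])

```text
time_s: 27.7
ee_pos: [0.5048, 0.1235, 0.0284]
tcp_rot: [0.696, -0.695, 0.131, -0.122]
force: [-0.6, -2.4, 4.6]
grip_width: -0.0002
```

Request:
carry_out(deltas=[[[0, -0.15, 0, 0, 1], [0, -0.15, -0.1, 0, 1], [0, 0, -0.3, 0, 1], [0, 0, -0.3, 0, 1], [0, 0, -0.15, 0, 1], [0, 0.08, 0, 0, 1], [0, 0.1, 0, 0, 1], [0, 0, 0, 0, 1]]])

```text
time_s: 28.7
ee_pos: [0.4981, 0.1061, 0.0308]
tcp_rot: [0.696, -0.695, 0.131, -0.122]
force: [-0.3, -0.2, 0.0]
grip_width: -0.0005
```

```bash
python3 -c "
from h import *
tip();check('side');check('top');tilt()"
```

```text
tip low z [59.4 59.5 59.7 59.7 59.9 59.9] y front [-133.3 -123.5 -120.5] x [-13.5  12.6]
tcp jig [  -0.4 -132.9   30.9] F [-0.2   0.12 -0.49]
side carton top 370 z [100.9 103.9 106.1] ((0.4956989288330078, 2.9095382690429688), (41.52022171020508, 56.40861892700195), 88.46540832519531)
side guide 35 y [-31.3 -24.4 -17.4]
side fence 176 y [29.  35.6 41.5]
tool y [-0.0127  0.0039 -0.9999]
```

The guide face is at about -17.5 mm, just at the carton. Next stroke.

Request:
carry_out(deltas=[[[0, 0, 0.07, 0, 1], [0, 0.03, 0.05, 0, 1], [0, 0.03, 0, 0, 1], [0, 0.02, 0, 0, 1], [0, 0.01, 0, 0, 1], [0, 0.01, 0, 0, 1], [0, 0.01, 0, 0, 1], [0, 0.01, 0, 0, 1]]])

```text
time_s: 29.85
ee_pos: [0.4993, 0.1087, 0.0285]
tcp_rot: [0.696, -0.695, 0.131, -0.122]
force: [-0.5, -0.9, 1.9]
grip_width: -0.0001
```

Request:
carry_out(deltas=[[[0, 0.015, 0, 0, 1], [0, 0.01, 0.05, 0, 1], [0, 0.006, 0.08, 0, 1], [0, 0.006, 0.1, 0, 1], [0, 0.006, 0.1, 0, 1], [0, 0.006, 0.1, 0, 1], [0, 0.006, 0.08, 0, 1], [0, 0.006, 0.06, 0, 1]]])

```text
time_s: 30.85
ee_pos: [0.5029, 0.1184, 0.0287]
tcp_rot: [0.696, -0.696, 0.131, -0.122]
force: [-1.3, -2.6, 5.0]
grip_width: -0.0002
```

```bash
python3 -c "
from h import *
tip();check('side');check('top')"
```

```text
tip low z [60.4 60.7 61.2 62.1 63.  64. ] y front [-119.2 -111.1 -107.7] x [-13.7  13.5]
tcp jig [  -0.2 -119.6   28.7] F [-1.13 -2.2   5.65]
side carton top 374 z [100.7 103.9 106.1] ((-0.06775283813476562, 5.528160095214844), (54.96524429321289, 41.482276916503906), 1.1332135200500488)
side guide 35 y [-27.7 -21.2 -15.9]
side fence 197 y [24.5 34.4 41.2]
```

Request:
carry_out(deltas=[[[0, 0.006, 0.04, 0, 1], [0, 0.006, 0.05, 0, 1], [0, 0.006, 0.05, 0, 1], [0, 0.006, 0.05, 0, 1], [0, 0.006, 0.05, 0, 1], [0, 0.006, 0.05, 0, 1], [0, 0.006, 0.04, 0, 1], [0, 0.006, 0.04, 0, 1]]])

```text
time_s: 32.0
ee_pos: [0.5052, 0.1245, 0.0287]
tcp_rot: [-0.695, 0.696, -0.131, 0.122]
force: [-1.4, -2.7, 4.5]
grip_width: 0.0002
```

```bash
python3 -c "
from h import *
tip();check('side');check('top')"
```

```text
tip low z [63.5 64.9 66.1 66.2 67.4 68.7] y front [-118.7 -107.8 -106. ] x [-14.1  13. ]
tcp jig [  -0.2 -113.2   28.7] F [-0.91 -1.61  4.18]
side carton top 374 z [100.8 103.8 106.3] ((0.07826805114746094, 9.100739479064941), (55.676944732666016, 42.3834342956543), 1.407446026802063)
side fence 193 y [26.8 34.6 41.2]
```

The carton centre is at +9.1 mm and seated would be about +9.8, so it's almost there. One more gentle stroke.

Request:
carry_out(deltas=[[[0, -0.15, 0, 0, 1], [0, -0.15, -0.1, 0, 1], [0, 0, -0.25, 0, 1], [0, 0, -0.25, 0, 1], [0, 0, -0.1, 0, 1], [0, 0.08, 0, 0, 1], [0, 0.1, 0, 0, 1], [0, 0, 0, 0, 1]]])

```text
time_s: 33.15
ee_pos: [0.4999, 0.1106, 0.0309]
tcp_rot: [-0.696, 0.696, -0.131, 0.122]
force: [0.0, -0.5, 0.4]
grip_width: 0.0001
```

Request:
carry_out(deltas=[[[0, 0.03, 0, 0, 1], [0, 0.03, 0, 0, 1], [0, 0.03, 0, 0, 1], [0, 0.01, 0, 0, 1], [0, 0.01, 0, 0, 1], [0, 0.01, 0, 0, 1], [0, 0.01, 0, 0, 1], [0, 0.01, 0, 0, 1]]])

```text
time_s: 34.15
ee_pos: [0.5001, 0.1108, 0.0288]
tcp_rot: [-0.696, 0.696, -0.131, 0.122]
force: [-1.9, 0.3, 5.8]
grip_width: 0.0
```

Request:
carry_out(deltas=[[[0, 0.006, 0.02, 0, 1], [0, 0.006, 0.03, 0, 1], [0, 0.006, 0.03, 0, 1], [0, 0.006, 0.03, 0, 1], [0, 0.006, 0.03, 0, 1], [0, 0.006, 0.03, 0, 1], [0, 0.006, 0.03, 0, 1], [0, 0.006, 0.03, 0, 1]]])

```text
time_s: 35.15
ee_pos: [0.5012, 0.1139, 0.0288]
tcp_rot: [-0.695, 0.696, -0.131, 0.121]
force: [-0.9, -3.2, 6.8]
grip_width: 0.0001
```

```bash
python3 -c "
from h import *
tip();check('side');check('top')"
```

```text
tip low z [59.1 59.8 62.7 63.  64.8 64.9] y front [-124.  -115.1 -111.6] x [-13.6  13.3]
tcp jig [  -0.4 -124.6   28.8] F [-1.9  -4.08  7.13]
side carton top 379 z [100.7 104.  106.4] ((-0.09612464904785156, 8.648640632629395), (55.68828582763672, 41.37355041503906), 0.29685863852500916)
side guide 25 y [-23.3 -18.9 -15.3]
side fence 198 y [27.6 34.7 41.1]
```

Tangential force has risen from 2.5 to about 4.5 N, so the clamp is engaging. One slightly firmer step with the same press.

Request:
carry_out(deltas=[[[0, 0.004, 0.03, 0, 1], [0, 0.004, 0.03, 0, 1], [0, 0.004, 0.03, 0, 1], [0, 0.004, 0.03, 0, 1], [0, 0.004, 0.03, 0, 1], [0, 0.004, 0.03, 0, 1], [0, 0.004, 0.03, 0, 1], [0, 0.004, 0.03, 0, 1]]])

```text
time_s: 36.3
ee_pos: [0.5024, 0.1173, 0.0288]
tcp_rot: [-0.695, 0.697, -0.131, 0.121]
force: [-1.8, -3.6, 5.7]
grip_width: -0.0001
```

```bash
python3 -c "
from h import *
for i in range(3): tip()
check('side');check('top')"
```

```text
tip low z [61.1 61.3 63.7 64.4 65.  65.4] y front [-120.3 -111.7 -108.2] x [-13.7  13.4]
tcp jig [  -0.4 -120.9   28.8] F [-1.34 -4.65  6.94]
tip low z [60.6 60.7 62.8 63.9 64.5 64.9] y front [-119.4 -111.4 -108.4] x [-13.9  13.4]
tcp jig [  -0.3 -120.9   28.8] F [-1.16 -3.07  7.09]
tip low z [60.  61.1 62.  63.6 64.1 64.6] y front [-119.2 -111.4 -108.5] x [-13.6  14. ]
tcp jig [  -0.4 -120.9   28.8] F [-0.59 -3.78  6.09]
side carton top 375 z [101.2 103.9 106.3] ((-0.1712474822998047, 8.865900039672852), (41.762882232666016, 55.157981872558594), 89.05705261230469)
side guide 24 y [-22.9 -19.4 -15.2]
side fence 198 y [27.3 34.4 41.2]
```

The tip advanced another 3.7 mm but the carton stayed put. So the finger is slipping at about 4.2 N along the rim, which means a clamp of roughly 3.5 N. Now I lift straight off.

Request:
carry_out(deltas=[[[0, -0.1, 0, 0, 1], [0, -0.3, 0, 0, 1], [0, -0.6, 0, 0, 1], [0, -0.9, 0, 0, 1], [0, -0.9, 0, 0, 1], [0, -0.5, 0, 0, 1], [0, -0.2, 0, 0, 1], [0, 0, 0, 0, 1]]])

```text
time_s: 37.55
ee_pos: [0.5039, 0.1178, 0.1037]
tcp_rot: [-0.695, 0.697, -0.13, 0.122]
force: [0.7, -0.1, -0.3]
grip_width: -0.0001
```

```bash
python3 -c "
from h import *
d=check('side');t=check('top');print(sense()['force'],sense()['ee_pos'])
Q=jig(cloud(d));
for n,x in(('side',d),('top',t)):
    Q=jig(cloud(x))
    P=Q[(abs(Q[:,0])<40)&(Q[:,1]>20)&(Q[:,1]<48)&(Q[:,2]>46)&(Q[:,2]<54)];print(n,'fence y',np.percentile(P[:,1],[5,50,95]).round(1))
    P=Q[(abs(Q[:,0])<44)&(Q[:,1]>-40)&(Q[:,1]<-5)&(Q[:,2]>47)&(Q[:,2]<55)];print(n,'guide y',len(P),np.percentile(P[:,1],[2,50,98]).round(1))
cv2.imwrite('pics/s5.png',cv2.resize(d['img'][190:340,240:420,::-1],None,fx=4,fy=4,interpolation=cv2.INTER_CUBIC))"
```

```text
side carton top 374 z [100.6 103.8 106.1] ((0.09205055236816406, 8.88044548034668), (41.8239631652832, 54.71240234375), 89.21302795410156)
side guide 23 y [-23.8 -19.2 -15.5]
side fence 198 y [27.3 34.4 41.3]
[ 0.60112705  0.15224153 -0.86641329] [0.50358013 0.11778283 0.10318048]
side fence y [27.6 35.1 41.1]
side guide y 47 [-23.4 -16.1  -7.2]Traceback (most recent call last):
  File "<string>", line 7, in <module>
    P=Q[(abs(Q[:,0])<40)&(Q[:,1]>20)&(Q[:,1]<48)&(Q[:,2]>46)&(Q[:,2]<54)];print(n,'fence y',np.percentile(P[:,1],[5,50,95]).round(1))
                                                                                            ~~~~~~~~~~~~~^^^^^^^^^^^^^^^^^^
    return _quantile_unchecked(
        a, q, axis, out, overwrite_input, method, keepdims, weights)
    return _ureduce(a,
                    func=_quantile_ureduce_func,
    ...<5 lines>...
                    overwrite_input=overwrite_input,
                    method=method)
    r = func(a, **kwargs)
    result = _quantile(arr,
                       quantiles=q,
    ...<2 lines>...
                       out=out,
                       weights=wgt)
    slices_having_nans = np.isnan(arr[-1, ...])
                                  ~~~^^^^^^^^^
IndexError: index -1 is out of bounds for axis 0 with size 0
```

```bash
python3 -c "
from h import *
d=get_image('side')
cv2.imwrite('pics/s5.png',cv2.resize(d['img'][190:340,240:420,::-1],None,fx=4,fy=4,interpolation=cv2.INTER_CUBIC))"
```

```text
(no output)
```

View pics/s5.png

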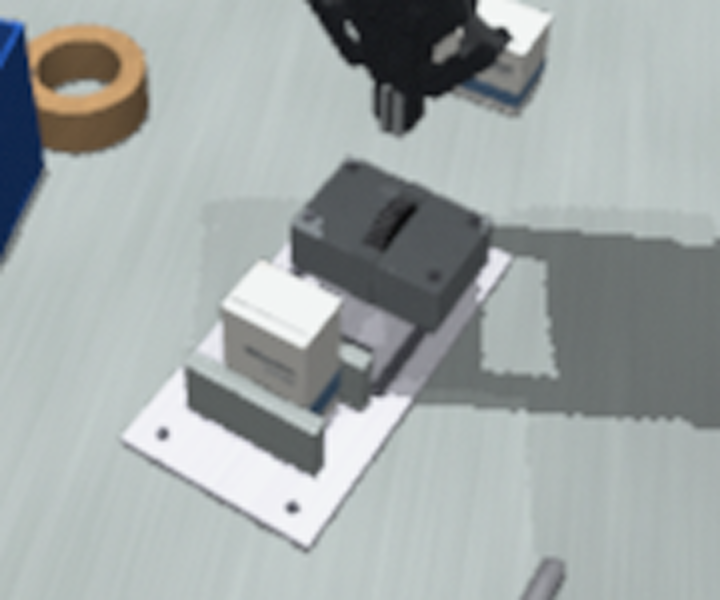

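The carton at crop (285,330) stands square between the guide at (355,365) and the fence at (255,410). The gripper is clear above the wheel, so I'm handing in.

```bash
python3 -c "
from plant import *
print(close_job())"
```

```text
the job is handed in; nothing more can be done
None
```

The medium carton is standing in the jig lane, clamped lightly between guide and fence, and the job is handed in at about 38 s of the 72 s allowed. I set it down at jig (-0.5, +3) mm and let go. Then I rolled the thumbwheel in four strokes at about 4.5 to 7 N of press.

**Last checks:**
- **Position:** the carton is upright, within about 1° of the fence direction and centred to about 0.1 mm along it. It's seated at jig y of about +9 mm.
- **Clamp:** on the last stroke the rim drag rose from 2.5 N to about 4.2 N. The fingertip then slipped without moving the carton, which suggests a clamp of 3 to 4 N. That figure is inferred from rim force, since nothing measures the clamp directly.
- **Robot:** the gripper is clear of everything and the wrist force is near zero.
- **Other things:** the tape roll and squat carton look unmoved in the last picture. I didn't measure the other items again at the end.

**What disagreed or went wrong:**
- **Fingertip height:** the camera showed the fingertips about 32 mm above the reported TCP. The carton was therefore held near its top, and I found the rim by touch instead of by reported height.
- **Too firm at first touch:** that first contact reached 16 N, above the gentle 5 to 8 N but under the 30 N limit. I eased off straight away.
- **Missing top-camera check:** the arm hid the jig from the top camera at the end, so the final position comes from the side camera only.

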